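# Unsnap the cover of a ring case and lay it on the felt pad

### The job

Open the ring case for a customer: gently press the snap tab on its cover inward by feel until it comes up against its stop, keep it pressed while you lift the cover straight up off the case, then lay the cover gently, right way up, in the middle of the felt pad and let go. Never force the tab, the cover or the case (a light push is enough: no more than 22 N between cover and case), and leave the other goods on the counter where they are.

Things in the scene. Friction and masses are not known exactly. Their poses are not given: they have to be found in the camera images.
- tab_grip (a point): centre of the upright fin of the cover's flexible snap tab: black plastic, 12 mm (x) x 22 mm (y) x 30 mm tall, standing on the cover's flat top; the point is 15 mm above that top. Axes are the cover's. The fin stands at the -x end of a slot in the cover's top, 26 mm to -x of the cover's centre, and is pressed inward along its +x, towards the middle of the cover. It can be held by its y or x sides.
- tab: the same tab as a moving part (origin as tab_grip); it slides along +x in the cover and springs back. Spring 1.5 N at rest plus 0.2 N per mm. It comes free of the hidden catch after 3 to 16.5 mm (differs each time) and 1.5 mm further meets a hard stop, felt as a sharp rise above the spring's force (at most 5.1 N). Pressing with 7 to 9 N holds it on the stop and free, 12 N is too hard; needed for the first 13 mm of lift.
- cover_mid (a point): centre (half-way up) of the case's cover: a loose upside-down wooden box 123 mm (x) x 93 mm (y) x 30 mm tall, about 0.2 kg, z up, brass plate in its top at the +x end. Fits round the case's walls with 1.5 mm play a side; pressing the tab may shift it by that. Must rise 22 mm to clear the walls. The tab's foot ends 6 mm above the cover's rim, so the cover stands flat on its rim.
- case: the ring case, fixed to the counter: wooden foot 150 mm (x) x 118 mm (y) x 8 mm, black walls 112 x 82 mm up to 30 mm high, inside it a steel catch and stop for the tab's foot; origin at the centre of its underside, on the counter. The cover sits round the walls with its rim on the foot, 8 mm above the counter, axes as the case's.
- pad: the flat grey felt presentation pad, fixed to the counter, 210 mm (x) x 170 mm (y) x 6 mm thick; origin at the centre of its underside, on the counter.
- elephant: a silvery metal elephant figure, 100 mm long, 68 mm tall; loose bystander, origin at the centre of its underside
- bowl: a small brass bowl, 68 mm across, 34 mm tall; loose bystander, origin at the centre of its underside
- bangle: a brass bangle lying flat, 68 mm across, 10 mm tall; loose bystander, origin at the centre of its underside
- ringcone: a pale wooden ring cone, 48 mm across at the foot, 74 mm tall; loose bystander, origin at the centre of its underside
- jar: a white ceramic jar with a brass cap, 52 mm across, 70 mm tall; loose bystander, origin at the centre of its underside
- trinket: a plain wooden trinket box with a small round brass knob, 90 x 70 mm, 47 mm tall; loose bystander, origin at the centre of its underside
- tortoise: a small brass tortoise, 60 mm long, 29 mm tall; loose bystander, origin at the centre of its underside

How it is judged:
By the outcome, as a careful person would: the job done as asked, in the order asked, and still so for the second after the job is handed in, with the robot touching nothing.
It also fails if it takes over 70 s, if anything falls off the work surface, if the arm or the gripper's body presses on something with over 40 N, if the wrist force passes 120 N, or if a joint passes its speed limit or range.

### The arm

A 6-joint arm with a two-finger parallel gripper is mounted at the origin on the work surface. World frame = base frame: x ahead of the robot, y to its left, z up, the work surface at z = 0. Lengths are in m, angles in degrees, forces in N, time in s.
With the tool pointing down it reaches from about 0.325 to 0.85 m from the base axis. Payload 4.4 kg.
Tool frame: the origin (TCP) lies at the centre of the arm's flange, where the gripper is bolted on; the fingertips stand 199 mm ahead of it and the grasp point (between the pads) lies 180 mm ahead of it; y points along the fingers, x is the direction in which the jaws open and shut, and the axes are right-handed (so a half turn about y gives the same grasp; the last joint's range is limited). The gripper opens to 94 mm and grips with 3 to 60 N. Pads are 16 mm wide; open, the fingers measure 119 mm over their backs; the gripper's body (75 mm by 177 mm) begins 78 mm behind the grasp point.
Start: joints at [-8.623, 11.837, 88.321, -0, 79.842, -8.623], TCP at [0.575, -0, 0.405] pointing down, gripper open.
Joint ranges: [-156.59, 156.59], [-49.26, 127.26], [12.9, 141.05], [-63.56, 243.56], [4.71, 150.69], [-161.64, 161.64]. Speed limits (degrees/s): [159.86, 159.86, 180, 180, 180, 180].

### API

Orientations are given as a 3x3 rotation matrix whose columns are the frame's x, y, z axes.
In Python, from rig import env, solve_ik, sensors, eyes, hand_in gives the robot as it stands. Calls block until the motion is done:
- env.goto(position, orientation): joint-space move of the TCP to a pose.
- env.move_l(position, attitude=None, rate=0.15): straight line of the TCP; attitude=None keeps the orientation; rate is the mean speed in m/s.
- env.set_joints(angles): joint-space move.
- env.command_gripper(opening, force=None): opening from 0.0 (shut) to 1.0 (fully open); force is the grip in N (None keeps the last); returns when the fingers have stopped.
- env.dwell(seconds).
- solve_ik(position, orientation): joint angles nearest the present ones, or None.
- sensors.get_state(): the state.
- eyes.snapshot(name): name is "scene" or "side" or "wrist"; returns the picture (384x512x3 uint8, red, green, blue); there is no depth.
- eyes.camera_model(name): a dict with "K" (3x3 intrinsics, pixels), "xyz" and "rotation" of the camera in the world. Camera axes: x right, y down, z forward; pixel columns grow to the right and rows downward; lengths in m; the calibration is good to about 2 mm. A picture is of the moment at which its call begins: read the wrist's pose just before it. camera_model takes no time and is no camera call; for the wrist camera it gives the pose at the moment of the call.
A pose or a line that the arm cannot do raises env.Unreachable and nothing moves.
- hand_in(): hands the job in, once; it reports no verdict.
Trained networks look in the newest picture that a camera, given by its name, has taken for a name from the list of things; names that differ only in an ending like _2 or _b are one class to them, and where a whole thing is asked for, a point or a joint stands for the part that bears it (a point fixed in the world has none). Each returns a list of dicts, best first, with "conf" (0 to 1); they miss things now and then, are a little off and sometimes report something else, mostly with a low value. They report only what shows in the picture. A call takes as long as a camera call.
- eyes.search_frame(camera, target): "rect" ([left, top, right, bottom] in pixels, round what is visible of it).
- eyes.masks_of(camera, target): "pixels" (384x512 bool, what is visible of it) and "rect" ([left, top, right, bottom] in pixels, round what is visible of it).
The state is a dict: "clock": time; "qpos": joint angles; "joint_vel": joint speeds; "joint_efforts": joint torques, N m; "eef_pos": TCP position; "orientation": TCP orientation; "ft_force": force on the tool from outside, world axes, zero at the start; "ft_torque": the same for the moment, N m; "grip_width": opening from 0.0 (shut) to 1.0 (fully open).
Only numpy, scipy, OpenCV 4.12 (cv2) and the standard library are available. Lean on these libraries where they do the work, as an engineer would, in place of code of your own. Each camera call takes 0.05 s, during which the arm holds its last target. There are 200 camera calls.

## Working session

There is one attempt and no reset: what is moved stays moved. The work goes in short steps, each a Python script; the robot and the scene stay as the last script left them, time stands still between calls to the robot, and variables do not carry over. Pictures are saved under pics/ and viewed, about 8 in all and at most 12, crops included, and the job is handed in when it is done.

```bash
ls; mkdir -p pics
python3 - <<'E'
from rig import env, solve_ik, sensors, eyes
import cv2,numpy as np
ims=[]
for n in ["scene","side","wrist"]:
    im=eyes.snapshot(n); cv2.imwrite(f"pics/{n}0.png",im[:,:,::-1]); ims.append(im)
    m=eyes.camera_model(n); print(n,np.round(m["K"],1).tolist(),np.round(m["xyz"],3),np.round(m["rotation"],3).tolist())
    for t in ["tab_grip","cover_mid","case","pad"]:
        r=eyes.search_frame(n,t); print(t,[(np.round(d["rect"]).tolist(),round(d["conf"],2)) for d in r[:2]])
s=sensors.get_state(); print(s["clock"],s["eef_pos"],s["orientation"],s["ft_force"])
a=np.vstack([np.hstack([cv2.resize(i,(400,300)) for i in ims[:2]]),np.hstack([cv2.resize(ims[2],(400,300)),np.zeros((300,400,3),np.uint8)])])
cv2.imwrite("pics/all0.png",a[:,:,::-1])
E
```

```text
pics
scene [[354.5, 0.0, 252.0], [0.0, 354.5, 190.4], [0.0, 0.0, 1.0]] [1.19  0.535 0.664] [[-0.686, 0.417, -0.596], [0.727, 0.411, -0.55], [0.015, -0.811, -0.585]]
tab_grip [([209.0, 159.0, 219.0, 176.0], 0.38)]
cover_mid [([188.0, 164.0, 235.0, 196.0], 0.76)]
case [([184.0, 179.0, 234.0, 202.0], 0.85)]
pad [([261.0, 209.0, 348.0, 275.0], 0.59)]
side [[363.8, 0.0, 259.5], [0.0, 363.8, 191.4], [0.0, 0.0, 1.0]] [0.412 0.904 0.65 ] [[-0.981, -0.087, 0.172], [-0.192, 0.524, -0.83], [-0.018, -0.847, -0.531]]
tab_grip []
cover_mid [([255.0, 162.0, 300.0, 187.0], 0.95)]
case [([254.0, 170.0, 302.0, 189.0], 0.69), ([260.0, 197.0, 282.0, 212.0], 0.38)]
pad [([219.0, 224.0, 304.0, 271.0], 0.65), ([297.0, 137.0, 327.0, 154.0], 0.41)]
wrist [[279.7, 0.0, 251.9], [0.0, 279.7, 191.9], [0.0, 0.0, 1.0]] [0.575 0.074 0.385] [[1.0, 0.001, 0.001], [0.001, -0.968, -0.249], [0.001, 0.249, -0.968]]
tab_grip [([237.0, 310.0, 248.0, 343.0], 0.54)]
cover_mid [([211.0, 266.0, 308.0, 350.0], 0.78)]
case [([206.0, 252.0, 312.0, 322.0], 0.8), ([92.0, 155.0, 184.0, 220.0], 0.48)]
pad [([210.0, 265.0, 308.0, 348.0], 0.16)]
0.75 [ 5.75005230e-01 -1.97292139e-05  4.04685617e-01] [[ 9.99999999e-01  4.33794728e-05  1.24885946e-05]
 [-1.24882804e-05 -7.24229985e-06  1.00000000e+00]
 [ 4.33795633e-05 -9.99999999e-01 -7.24175811e-06]] [0.240686   0.52028571 0.16252564]
```

View pics/all0.png

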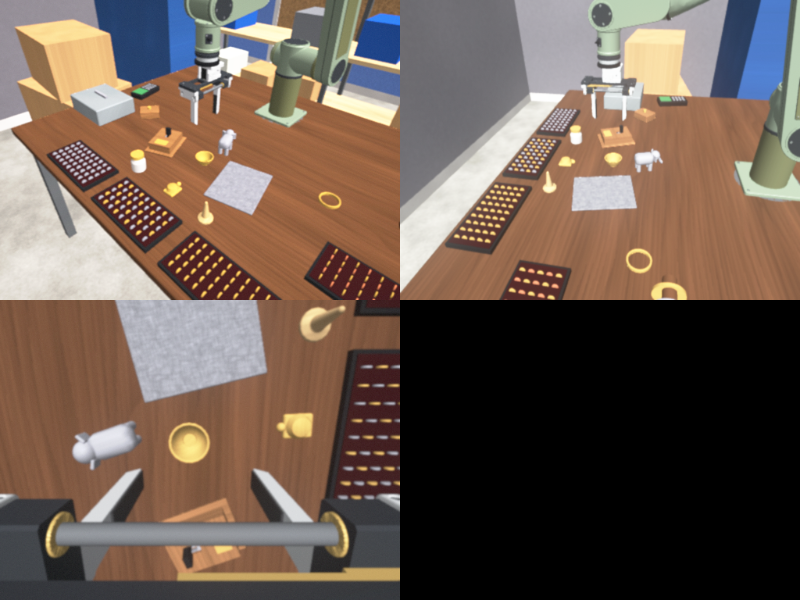

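The picture shows the case in the wrist view (about (259,300), fin at its -x end, brass plate at +x), partly behind the gripper, with the pad up at about (245,50). Next I take closer wrist views of the case and pad, two of each.

```bash
cat > h.py <<'E'
from rig import env, solve_ik, sensors, eyes, hand_in
import cv2,numpy as np
def R(yaw):
    c,s=np.cos(yaw),np.sin(yaw)
    return np.array([[c,0,-s],[s,0,c],[0,-1,0.]])
def ray(m,p):
    d=np.linalg.inv(m["K"])@np.array([p[0],p[1],1.]); return np.array(m["xyz"]),np.array(m["rotation"])@d
def plane(m,p,z):
    o,d=ray(m,p); return (o+d*(z-o[2])/d[2])
def tri(obs):
    A=np.zeros((3,3));b=np.zeros(3)
    for m,p in obs:
        o,d=ray(m,p);d=d/np.linalg.norm(d);P=np.eye(3)-np.outer(d,d);A+=P;b+=P@o
    X=np.linalg.solve(A,b); return X
E
python3 - <<'E'
from h import *
import pickle
V=[]
for i,(x,y,z) in enumerate([(0.545,-.215,.37),(0.625,-.215,.37),(0.53,.11,.405),(0.61,.11,.405)]):
    env.goto([x,y,z],R(0)); env.dwell(.2)
    m=eyes.camera_model("wrist"); im=eyes.snapshot("wrist")
    d={}
    for t in (["tab_grip","cover_mid","case"] if i<2 else ["pad"]):
        r=eyes.masks_of("wrist",t)
        print(i,t,[(np.round(q["rect"]).tolist(),round(q["conf"],2),int(q["pixels"].sum())) for q in r[:2]])
        d[t]=r[0] if r else None
        if r:
            c,h=cv2.findContours(r[0]["pixels"].astype(np.uint8),0,2); c=max(c,key=cv2.contourArea)[:,0]
            z={"tab_grip":.053,"cover_mid":.038,"case":.008,"pad":.006}[t]
            w=np.array([plane(m,p,z)[:2] for p in c]).astype(np.float32)
            print("  ",cv2.minAreaRect(w*1000))
    V.append((m,im,d))
pickle.dump(V,open("v.pkl","wb"))
a=np.hstack([np.vstack([V[0][1],V[1][1]])[:,:,:]]) 
o=np.hstack([V[0][1][40:380,60:460],V[1][1][40:380,60:460]]); o2=np.hstack([cv2.resize(V[k][1],(400,250)) for k in (2,3)])
cv2.imwrite("pics/c1.png",np.vstack([o,o2])[:,:,::-1]); print(sensors.get_state()["clock"],sensors.get_state()["ft_force"])
E
```

```text
0 tab_grip [([257.0, 174.0, 272.0, 199.0], 0.73, 294)]
   ((557.342529296875, -210.57791137695312), (14.232627868652344, 27.368703842163086), 22.23162078857422)
0 cover_mid [([218.0, 114.0, 345.0, 226.0], 0.86, 8652)]
   ((581.2988891601562, -199.86898803710938), (123.00707244873047, 96.92300415039062), 22.278217315673828)
0 case [([209.0, 105.0, 352.0, 233.0], 0.65, 2318)]
   ((581.0997924804688, -199.3730926513672), (149.09011840820312, 118.1988296508789), 22.142776489257812)
1 tab_grip [([182.0, 173.0, 204.0, 198.0], 0.6, 439)]
   ((559.4881591796875, -210.4945068359375), (23.91101837158203, 26.43460464477539), 22.997848510742188)
1 cover_mid [([151.0, 116.0, 278.0, 228.0], 0.57, 8720)]
   ((582.2786254882812, -200.28440856933594), (125.33624267578125, 94.52203369140625), 22.030712127685547)
1 case [([144.0, 100.0, 288.0, 231.0], 0.95, 2364)]
   ((582.5009155273438, -200.45541381835938), (148.1568145751953, 118.41132354736328), 22.08245277404785)
2 pad [([188.0, 46.0, 368.0, 211.0], 0.63, 20674)]
   ((568.0272216796875, 165.87921142578125), (210.33522033691406, 170.44195556640625), 13.328370094299316)
3 pad [([126.0, 47.0, 312.0, 210.0], 0.81, 20670)]
   ((568.2042846679688, 166.01780700683594), (211.09759521484375, 171.4398956298828), 13.281593322753906)
5.15 [-0.20667971  0.16410595 -0.53964089]
```

View pics/c1.png

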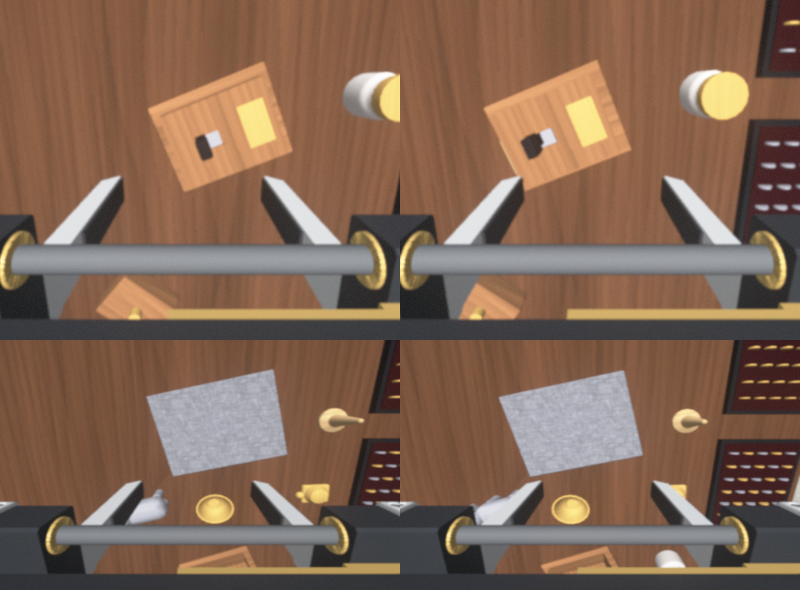

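The cover is at (0.5815, -0.200) with yaw 22.2°. The fin is at its -x end and the plate at +x, so the yaw sign is right. The pad is at (0.568, 0.166), yaw 13.3°. Foot and cover sizes match the text at the assumed heights. Next I hover over the fin and check from close by.

Run:
```python
from h import *
yaw=np.radians(22.2); u=np.array([np.cos(yaw),np.sin(yaw),0]); 
c=np.array([.5815,-.200,0]); f=c-.026*u
env.command_gripper(.5,20)
obs={"f":[], "c":[]}; ims=[]
for off,z in ((0,.180+.060+.045),(0.03,.180+.060+.085)):
    p=f+u*off; p[2]=z; env.goto(p,R(yaw)); env.dwell(.3)
    m=eyes.camera_model("wrist"); im=eyes.snapshot("wrist"); ims.append(im)
    for t in ["tab_grip","cover_mid"]:
        r=eyes.masks_of("wrist",t)
        if r: print(t,r[0]["conf"],r[0]["rect"],int(r[0]["pixels"].sum()))
    q=np.linalg.inv(m["K"])
    for nm,P in (("fin top",f+[0,0,.068]),("fin base",f+[0,0,.038])):
        x=np.array(m["K"])@np.array(m["rotation"]).T@(P-m["xyz"]); uv=x[:2]/x[2]; print(nm,uv.round(1)); cv2.circle(im,tuple(int(v) for v in uv.round()),2,(255,0,0),-1)
    # predicted outline of cover top and fin top
    for cen,hx,hy,z in ((c,.0615,.0465,.038),(f,.006,.011,.068),(f,.006,.011,.038)):
        v=np.array([-u[1],u[0],0]); pts=[]
        for a,b in ((-1,-1),(1,-1),(1,1),(-1,1)):
            P=cen+a*hx*u+b*hy*v+[0,0,z]; x=np.array(m["K"])@np.array(m["rotation"]).T@(P-m["xyz"]); pts.append(x[:2]/x[2])
        cv2.polylines(im,[np.array(pts).round().astype(np.int32)],True,(0,255,0) if z<.05 else (255,0,0),1)
o=np.hstack([cv2.resize(i[60:384,90:410],(400,405),interpolation=2) for i in ims]); cv2.imwrite("pics/c2.png",o[:,:,::-1])
s=sensors.get_state();print(s["clock"],s["eef_pos"],s["ft_force"],s["grip_width"])
```

```text
tab_grip 0.57 [244.2, 196.5, 261.9, 233.5] 614
cover_mid 0.68 [206.7, 154.2, 356.2, 260.8] 13668
fin top [250.6 221.7]
fin base [250.7 209.3]
tab_grip 0.72 [213.7, 185.9, 229.4, 220.0] 481
cover_mid 0.75 [181.8, 148.6, 315.4, 243.7] 10388
fin top [219.  206.8]
fin base [222.5 197.7]
8.5333 [ 0.58480795 -0.19858529  0.3243106 ] [ 0.31404077 -0.74210837 -0.91154002] 0.4973475262499876
```

View pics/c2.png

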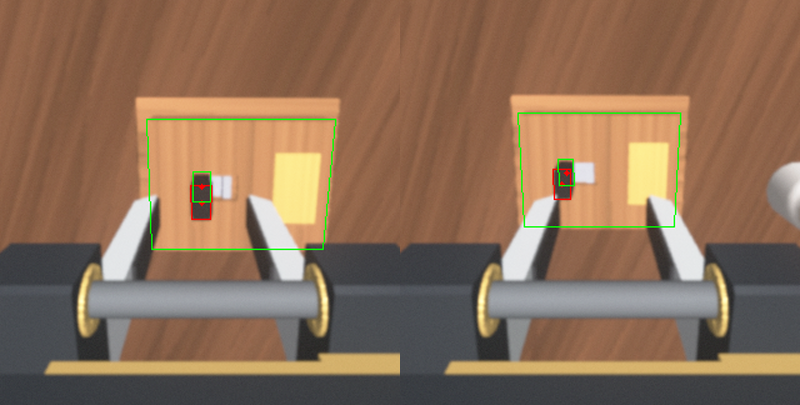

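The predicted outlines of cover and fin (red/green at about (201,195) in the left crop) lie on the real edges within about 1 px. I descend and grip the fin by its x sides, with the force watched.

```bash
cat >> h.py <<'E'
yaw=np.radians(22.2); u=np.array([np.cos(yaw),np.sin(yaw),0]); v=np.array([-u[1],u[0],0])
c=np.array([.5815,-.200,0]); f=c-.026*u
def F():
    s=sensors.get_state(); a=[]
    for k in range(3): a.append(np.array(sensors.get_state()["ft_force"])); env.dwell(.02)
    a=np.mean(a,0); return np.array([a@u,a@v,a[2]])
def loc():
    s=sensors.get_state(); d=np.array(s["eef_pos"])-f; return np.array([d@u,d@v,s["eef_pos"][2]])*1000
E
python3 - <<'E'
from h import *
p=f+.0008*u
env.move_l([*p[:2],.285],rate=.1)
env.move_l([*p[:2],.246],rate=.08); env.dwell(.2); f0=F(); print(f0,loc())
for z in (.243,.240):
    env.move_l([*p[:2],z],rate=.02); print(z,F()-f0)
env.command_gripper(.0,6); env.dwell(.2); print("6N",F()-f0,sensors.get_state()["grip_width"]*94,loc())
env.command_gripper(.0,25); env.dwell(.2); print("25N",F()-f0,sensors.get_state()["grip_width"]*94,loc())
np.save("f0.npy",f0); im=eyes.snapshot("wrist"); cv2.imwrite("pics/c3.png",cv2.resize(im[100:300,150:350],(500,500))[:,:,::-1]); print(sensors.get_state()["clock"])
E
```

```text
[ 0.55678182 -0.1528879   0.56385034] [ 9.95203142e-01 -2.32445850e-01  2.46666659e+02]
0.243 [-0.63803068  0.00541871 -0.88602155]
0.24 [-0.66658757 -0.15158206 -1.05538381]
6N [-2.45623291  0.10918573  0.59864206] 11.87498132278368 [ 6.83094290e-01 -2.48456427e-02  2.40023270e+02]
25N [-1.98313979 -0.03935052  0.81119101] 12.052241591548933 [ 8.07727371e-01 -4.64729961e-02  2.40059849e+02]
12.1583
```

View pics/c3.png

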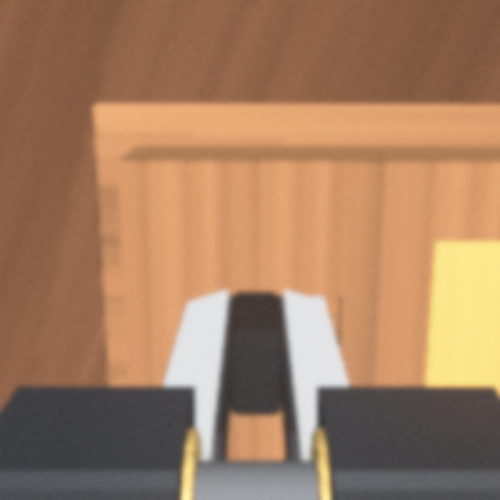

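The fin is held squarely between the jaws (picture centre, (258,350)), 12.05 mm wide, with about 1.6 N of spring force. Now I press inward by feel.

```bash
cat >> h.py <<'E'
def G(n=6):
    a=[]
    for k in range(n): a.append(sensors.get_state()["ft_force"]); env.dwell(.012)
    a=np.mean(a,0); return np.array([-(a@u)+.1,a@v,a[2]])
def to(d,z,rate=.006): env.move_l([*(f+d*u)[:2],z],rate=rate)
E
python3 - <<'E'
from h import *
d=.0008; log=[]; step=.0005; t0=sensors.get_state()["clock"]
while d<.0225:
    d+=step; to(d,.240); g=G()
    exp=1.6+.2*d*1000; log.append((round(d*1000,2),round(g[0],2),round(g[2],1)))
    if g[0]>exp+1.0:
        step=.0002; 
    else: step=.0005
    if g[0]>7.4: break
    if sensors.get_state()["clock"]-t0>22: print("time");break
print(log); g=G(12); print(g,loc(),sensors.get_state()["clock"]); np.save("d.npy",d)
E
```

```text
[(1.3, np.float64(1.91), np.float64(1.8)), (1.8, np.float64(1.55), np.float64(1.8)), (2.3, np.float64(2.13), np.float64(1.8)), (2.8, np.float64(2.05), np.float64(1.9)), (3.3, np.float64(2.32), np.float64(1.8)), (3.8, np.float64(2.54), np.float64(2.3)), (4.3, np.float64(2.1), np.float64(2.2)), (4.8, np.float64(2.74), np.float64(2.3)), (5.3, np.float64(2.72), np.float64(2.4)), (5.8, np.float64(2.67), np.float64(2.6)), (6.3, np.float64(2.79), np.float64(2.7)), (6.8, np.float64(2.86), np.float64(2.5)), (7.3, np.float64(2.63), np.float64(2.9)), (7.8, np.float64(2.96), np.float64(2.9)), (8.3, np.float64(3.12), np.float64(3.2)), (8.8, np.float64(2.92), np.float64(2.9)), (9.3, np.float64(3.52), np.float64(3.3)), (9.8, np.float64(3.67), np.float64(2.9)), (10.3, np.float64(3.87), np.float64(3.4)), (10.8, np.float64(3.67), np.float64(3.3)), (11.3, np.float64(4.75), np.float64(3.9)), (11.8, np.float64(6.28), np.float64(4.8)), (12.0, np.float64(6.58), np.float64(5.1)), (12.2, np.float64(6.84), np.float64(5.2)), (12.4, np.float64(7.64), np.float64(5.2))]
[ 7.20634239 -0.63215121  5.5200478 ] [ 1.16631763e+01 -9.36741030e-02  2.39989821e+02] 19.7583
```

The stop came at about 11 mm, a sharp rise to 7.5 N. I trim to 8 N and lift while regulating the press force. At 18 mm of lift, with the walls still guiding the cover and the 13 mm catch passed, I look.

Run:
```python
from h import *
d=float(np.load("d.npy")); d0=d; z=.240; log=[]
d+=.0002; to(d,z); 
while z<.2579:
    z+=.001; to(d,z,.01); g=G(6); log.append((round((z-.24)*1000),round((d-d0)*1e3,1),g.round(1).tolist()))
    if z<.256:
        d=np.clip(d+np.clip((8-g[0])/3.,-.6,.6)*.5e-3,d0-.002,d0+.0025)
    if g[0]>11 or g[2]<-18: print("STOP");break
for l in log: print(*l)
np.save("d.npy",d); print(loc(),sensors.get_state()["grip_width"]*94,sensors.get_state()["clock"])
a=eyes.snapshot("side");b=eyes.snapshot("wrist")
o=np.hstack([cv2.resize(a[130:230,220:340],(480,400),interpolation=2),cv2.resize(b[100:300,150:310],(320,400))]);cv2.imwrite("pics/c4.png",o[:,:,::-1])
```

```text
1 0.2 [6.4, -1.5, 1.9]
2 0.5 [5.7, -2.0, -1.2]
3 0.8 [5.1, -2.2, -2.7]
4 1.1 [5.4, -1.9, -3.1]
5 1.4 [5.3, -2.4, -5.4]
6 1.7 [5.6, -3.2, -6.6]
7 2.0 [6.2, -3.4, -7.4]
8 2.3 [6.6, -3.9, -8.0]
9 2.5 [6.4, -3.3, -8.5]
10 2.5 [6.8, -4.2, -8.6]
11 2.5 [6.5, -3.7, -8.7]
12 2.5 [6.3, -3.9, -8.4]
13 2.5 [6.2, -4.0, -8.5]
14 2.5 [6.4, -3.3, -8.1]
15 2.5 [6.0, -4.0, -8.0]
16 2.5 [3.8, -1.5, -6.8]
17 2.5 [4.4, 1.0, -5.6]
18 2.5 [4.1, 1.9, -4.6]
[ 14.92440587   0.45772738 258.06089743] 11.458597573637585 25.4583
```

View pics/c4.png

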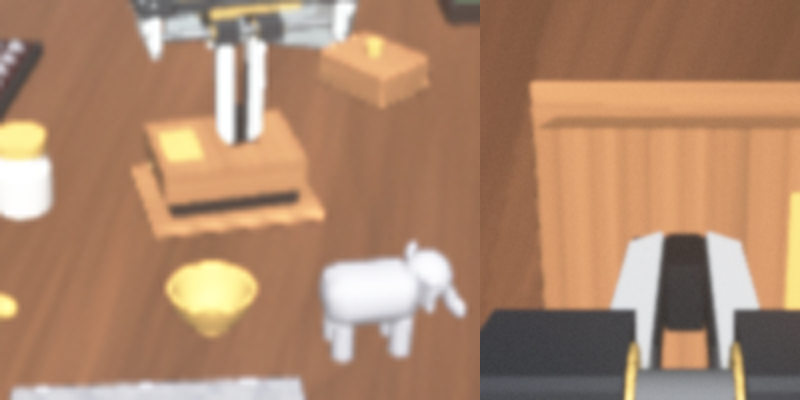

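The side view shows the cover raised evenly with the black walls showing under the rim (about (235,205)), and the other goods untouched. The press force dropped to the spring's level past 15 mm, so the foot is above the catch. I ease the spring while the walls still guide the cover, then lift clear.

Run:
```python
from h import *
d=float(np.load("d.npy")); z=.258; log=[]
while d>-.002:
    d-=.001 if d>.005 else .0005; to(d,z,.01); g=G(5 if d>.005 else 10); log.append((round(d*1e3,1),g.round(1).tolist()))
    if g[0]<.4: break
print(log[::2],log[-1]); 
for k in range(6):
    z+=.003; to(d,z,.02); print(round((z-.24)*1e3),G(6).round(1).tolist())
    
to(d,.300,.05); env.dwell(.3); print(G(10),loc(),sensors.get_state()["grip_width"]*94,sensors.get_state()["clock"])
np.save("d.npy",d)
a=eyes.snapshot("side");b=eyes.snapshot("wrist");e=eyes.snapshot("scene")
o=np.hstack([cv2.resize(a[100:220,220:340],(400,400),interpolation=2),cv2.resize(e[110:210,160:260],(400,400),interpolation=2)]);cv2.imwrite("pics/c5.png",o[:,:,::-1]); cv2.imwrite("pics/w5.png",b[:,:,::-1])
```

```text
[(13.9, [4.1, 2.5, -3.5]), (11.9, [3.8, 2.5, -2.0]), (9.9, [3.3, 1.9, -2.1]), (7.9, [2.6, 1.4, -1.3]), (5.9, [2.8, 0.8, -1.7]), (4.4, [2.2, 0.3, -2.1]), (3.4, [1.7, -0.4, -2.1]), (2.4, [1.8, -0.5, -2.3]), (1.4, [1.1, -0.4, -2.6])] (0.9, [0.1, -0.1, -2.8])
21 [0.1, -0.0, -2.9]
24 [0.3, -0.1, -2.9]
27 [0.5, 0.0, -2.8]
30 [-0.3, 0.3, -3.0]
33 [0.1, 0.1, -2.7]
36 [0.5, 0.0, -2.6]
[ 0.16718906  0.1098312  -3.06618806] [8.46852244e-01 6.11631904e-02 2.99696130e+02] 11.817276399147968 34.3
```

View pics/c5.png

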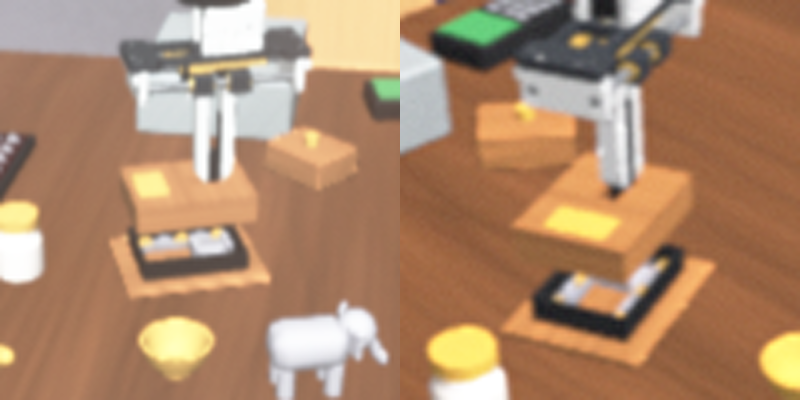

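The cover hangs level and clear of the case, with the walls and interior visible below it and the neighbours undisturbed. I carry it to the pad, lower by feel and look before letting go.

Run:
```python
from h import *
d=float(np.load("d.npy")); to(d,.365,.12)
y2=np.radians(13.3); u2=np.array([np.cos(y2),np.sin(y2),0]); P=np.array([.568,.166,0])-.026*u2
env.move_l([*P[:2],.365],R(y2),rate=.12)
env.move_l([*P[:2],.255],rate=.08); env.dwell(.3)
fz=lambda n=8: np.mean([(sensors.get_state()["ft_force"][2],env.dwell(.012))[0] for _ in range(n)])
w=fz(15); z=.255; log=[]
while z>.233:
    z-=.002 if z>.2431 else .0005; env.move_l([*P[:2],z],rate=.012); g=fz(); log.append((round(z*1e3,1),round(g-w,1)))
    if g-w>1.8: break
print(w,log,sensors.get_state()["eef_pos"],sensors.get_state()["clock"])
np.save("P.npy",[P[0],P[1],z])
a=eyes.snapshot("side");b=eyes.snapshot("wrist")
o=np.hstack([cv2.resize(a[170:290,200:320],(400,400),interpolation=2),cv2.resize(b[60:340,110:390],(400,400),interpolation=2)]);cv2.imwrite("pics/c6.png",o[:,:,::-1])
```

```text
-2.638272921972654 [(253.0, np.float64(-0.3)), (251.0, np.float64(0.1)), (249.0, np.float64(-0.2)), (247.0, np.float64(-0.1)), (245.0, np.float64(0.0)), (243.0, np.float64(-0.2)), (242.5, np.float64(-0.3)), (242.0, np.float64(0.0)), (241.5, np.float64(0.1)), (241.0, np.float64(-0.1)), (240.5, np.float64(-0.2)), (240.0, np.float64(-0.4)), (239.5, np.float64(0.0)), (239.0, np.float64(-0.1)), (238.5, np.float64(-0.4)), (238.0, np.float64(0.5)), (237.5, np.float64(4.6))] [0.54284506 0.16005579 0.23802918] 46.1083
```

View pics/c6.png

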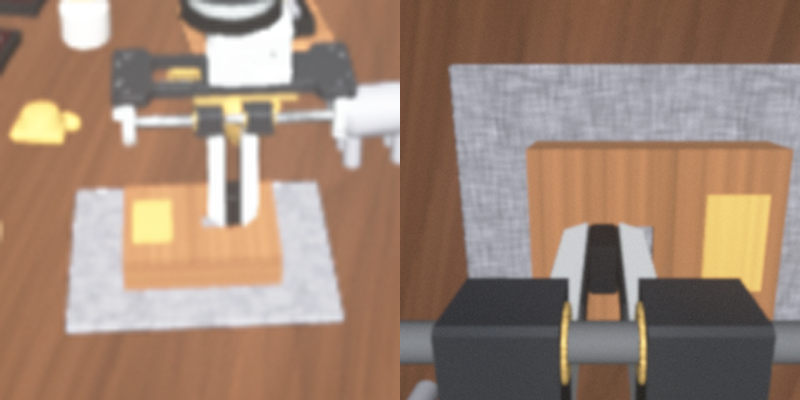

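The cover lies flat and central on the pad: margins are about equal in the side view, and contact came exactly at the expected 238 mm. I let go and retreat.

Run:
```python
from h import *
x,y,z=np.load("P.npy"); y2=np.radians(13.3)
env.move_l([x,y,.2379],rate=.01)
env.command_gripper(.4,10); env.dwell(.2)
env.move_l([x,y,.30],rate=.08); env.move_l([.545,.115,.405],R(0),rate=.15); env.dwell(.3)
m=eyes.camera_model("wrist"); im=eyes.snapshot("wrist")
for t,zz in (("pad",.006),("cover_mid",.036)):
    r=eyes.masks_of("wrist",t)
    if r:
        k,_=cv2.findContours(r[0]["pixels"].astype(np.uint8),0,2); k=max(k,key=cv2.contourArea)[:,0]
        print(t,r[0]["conf"],cv2.minAreaRect(np.array([plane(m,p,zz)[:2]*1000 for p in k]).astype(np.float32)))
s=sensors.get_state(); print(s["clock"],s["ft_force"],s["grip_width"])
a=eyes.snapshot("scene")
o=np.hstack([cv2.resize(a[100:330,100:400],(420,322)),cv2.resize(im,(380,322))]);cv2.imwrite("pics/c7.png",o[:,:,::-1])
```

```text
pad 0.81 ((567.6781616210938, 166.2472381591797), (209.43145751953125, 169.55218505859375), 13.291020393371582)
cover_mid 0.55 ((567.6947021484375, 165.4504852294922), (124.03218078613281, 94.19548034667969), 13.162742614746094)
49.5417 [-0.44534382  0.24343842 -1.11288622] 0.4022502874090944
```

View pics/c7.png

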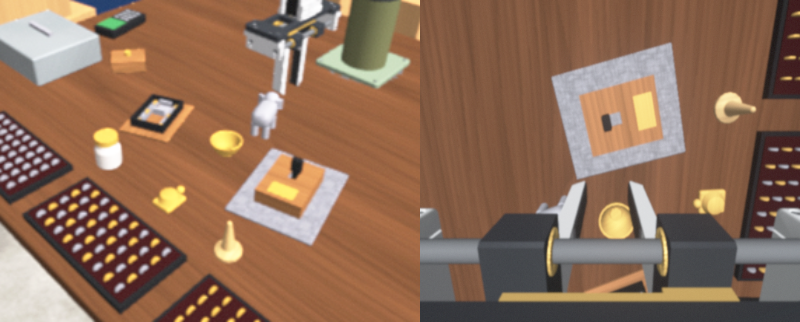

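The cover sits centred on the pad, within 1 mm. The case is open, the other goods are in place and the robot is clear.

```bash
python3 -c "
from rig import hand_in; print(hand_in())"
```

```text
the job is handed in; nothing more can be done
None
```

The ring case is open, and its cover lies flat and right way up in the middle of the felt pad. I handed the job in at about 50 s on the robot's clock; it reports no verdict.

- **Tab and lift:** I held the fin by its x sides and pressed inward until the force rose sharply at about 11 mm, reaching about 7.5 N at most. I lifted the cover straight up with the tab pressed. After 18 mm I eased the spring while the walls still guided the cover, then lifted it clear.
- **Placing:** I turned the cover to match the pad and lowered it until I felt contact, about 4.6 N at first touch. Then I let go and moved away.
- **Last checks:** The cover's centre is within 1 mm of the pad's centre, and the two are aligned to within about 0.2°. The other goods looked undisturbed in the last pictures, and the gripper was touching nothing.
- **Below target:** During the first 15 mm of lift my force control lagged, so the press read 5 to 7 N, not the intended 7 to 9 N. The tab stayed free: the cover never caught, the lift pull stayed under 9 N, and the cover rose evenly.

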